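# Turn the backward slide carrier round in the scanner

## Robot

A 7-joint arm with a two-finger parallel gripper is mounted at the origin on the work surface. World frame = base frame: x ahead of the robot, y to its left, z up, the work surface at z = 0. Lengths are in mm, angles in rad, forces in N, time in s.
With the tool pointing down it reaches from about 400 to 850 mm from the base axis. Payload 10.4 kg.
Tool frame: the origin (TCP) lies at the very end of the fingers, on their centre line; the grasp point (between the pads) lies manip.hold_point_z behind it (manip.hold_point_z is the distance from the TCP to the grasp point, in mm); z points along the fingers, y is the line along which they close (so a half turn about z gives the same grasp; the last joint's range is limited). The gripper opens to 85 mm and grips with 20 to 120 N. Pads are 22 mm wide; open, the fingers measure 114 mm over their backs; the gripper's body (76 mm by 85 mm) begins 54 mm behind the grasp point. The pads swing forward as they close: fully open they stand 13 mm farther back than shut.
Start: joints at [-1.251, 0.332, -0.065, 1.46, 0.022, 1.35, -0.088], TCP at [210.066, 588.665, 202.138] pointing down, gripper open.
Joint ranges: [-2.6, 2.6], [-0.5, 2.12], [-1.47, 1.34], [0.16, 2.42], [-1.27, 4.41], [0.06, 2.06], [-2.6, 2.6]. Speed limits (rad/s): [2.22, 2.22, 2.79, 2.79, 3.14, 3.14, 3.14].

## Interface

Orientations are given as a unit quaternion [w, x, y, z].
In Python, from plant import manip gives the robot as it stands.
- The arm moves only by the tool apply_moves, never from a script. Its argument "commands" is a list of rows, each a list of 3 entries, a list of its own where there are three numbers: the shift along the world's x, y, z in m, then the turn, a rotation vector about the world's x, y, z in rad, then the finger opening in m, from 0 to 0.0854. In form: [[[tx, ty, tz], [rx, ry, rz], grip], ...]. A call has 1 to 5 rows; each row shifts and turns the commanded pose from where the row before left it; what a row does not reach is not made up. A row lasts 1/12 s, in which the tool goes at most 41.7 mm and 7.16 degrees, less where a joint would pass 70% of its speed; a pose out of reach is approached as far as the arm can. A call is refused whole if a number of a shift passes 0.0417 or a number of a turn 0.125, either way. A call with a gripper value outside its range is refused whole. The fingers move at their own pace and stop on an object; "squeeze" is the grip in N (left out, the last holds). Time passes only in rows, so rows that do not move let the fingers close. It gives the time, the measured TCP pose, the force, the opening and the grip force at its end, in the units of the state.
- manip.state(): the state, without advancing time (a new reading comes with each control period).
- manip.snapshot(name): name is "scene" or "side" or "wrist"; returns the picture (400x640x3 uint8, red, green, blue); there is no depth.
- manip.camera_params(name): a dict with "fx", "fy", "cx", "cy" (pixels), "R" (3x3) and "t" (3): a world point X has camera coordinates R X + t; the wrist camera has in their place "hand_eye" (4x4, takes a point from camera to tool coordinates, whose origin is the TCP and whose axes are the flange's). Camera axes: x right, y down, z forward; pixel columns grow to the right and rows downward; lengths in mm; the calibration is good to about 2 mm. A picture is of the moment at which its call begins: read the wrist's pose just before it. camera_params takes no time and is no camera call.
- manip.close_job(): hands the job in; it is judged then, once.
The state is a dict: "clock": time; "q": joint angles; "joint_velocities": joint speeds; "effort": joint torques, N m; "eef_pos": TCP position; "tcp_rot": TCP orientation; "contact_force": force on the tool from outside, world axes, zero at the start; "moment": the same for the moment, N m; "opening": finger opening in mm; "grasp_force": force on a finger pad.
Only numpy, scipy, OpenCV 4.12 (cv2) and the standard library are available. Lean on these libraries where they do the work, as an engineer would, in place of code of your own. Each camera call takes 0.05 s, during which the arm holds its last target. There are 200 camera calls.

## Task

The grey slide carrier has been pushed into the slide scanner's loading stage tail first, so it will not go home. First clear the way by setting the white slide box, upright, down into the oblong pocket that fits it; then draw the carrier out, turn it end for end and slide it back in, round nose first and right way up, until it is fully home. Keep the carrier level and the box upright, drop neither of them, and leave the jar, the vial and the dish where they stand.

Things in the scene. Friction and masses are not known exactly. Their poses are not given: they have to be found in the camera images.
- dock: Slide scanner, fixed. Origin on the table under the loading stage; +x = direction of insertion, z up. In its frame (mm): aluminium base plate x -110 to 100, y +-65, top z 8, open apron up to x 0; then a dark steel channel, closed by a back stop at x 95; white housing behind, x 115 to 265, y +-85, 90 high.
- dock_mouth (a point): Mouth of the channel, mid-width on the base plate's top (x 20, y 0, z 8 mm of the scanner; same axes). Rails on both sides, inner faces y +-47, tops z 28; guides flare from there to about y +-60 at x 0. From x 20 to 65 lips cover the edges: inner edge y +-40, underside z 20, top z 26; between them the channel is open above.
- dock_step (a point): Mid-width on the base plate's top at x 65 mm of the scanner (same axes), where the channel narrows: from x 65 to 95 it is a pocket with walls at y +-24, tops z 26, open above. Only the carrier's nose fits in; a tail stops at this step.
- dock_home (a point): Mid-width on the base plate's top at the back stop (x 95, y 0, z 8 mm of the scanner; same axes): where the tip of the carrier's nose lies when it is fully home. The carrier's origin is then at x 15, z 8 mm.
- carrier: Loose grey slide carrier, about 0.22 kg, 160 mm long (x), 90 wide (y), plate 8 thick, two glass slides on it. Origin: centre of its underside, +x to the round nose, z up. Upright grip fin in the middle: x +-25 mm, 12 thick (y), top z 48. At the start it lies on the base plate backwards, tail in the channel; it must be drawn back 45 to 55 mm to clear the lips.
- carrier_nose (a point): Tip of the carrier's nose at its underside (x 80 mm of the carrier; same axes). The nose is 44 mm wide and rounded (radius 22), from x 50 to 80; behind it the plate is 90 wide, with square shoulders at x 50.
- carrier_tail (a point): Middle of the carrier's square tail edge at its underside (x -80 mm of the carrier; same axes). A raised bar marks the tail: x -76 to -68, y +-30, top z 22 mm. At the start the tail is against the step or up to 12 mm short of it.
- slidebox: Loose white plastic slide box standing on the table in front of the carrier's nose, in the way of its withdrawal: 84 mm long (x), 34 wide (y), 62 high, 0.16 kg nominal. Origin: centre of its underside, z up. It may be turned half round: both ways fit the pocket.
- nest_box: Fixed white nest plate 112 x 60 x 20 mm with one oblong pocket 90 x 40 mm (long along its x), 14 mm deep, vertical walls with a 2 mm chamfer: the slide box's place. Origin: centre of its underside, z up.
- pocket (a point): Centre of the oblong pocket's floor, 6 mm above the table; axes as the nest plate's.
- nest_vial: Fixed white nest plate 112 x 60 x 20 mm with two round pockets 40 mm across: not for the box. Its place and that of the oblong nest are swapped at random. Origin: centre of its underside.
- jar: Bystander: amber specimen jar, 66 mm in diameter, 155 mm high, standing near the stage on the side of the scanner's +y. Origin: centre of its underside.
- vial: Bystander: small amber bottle, 36 mm in diameter, 75 mm high, near the stage on the side of the scanner's -y. Origin: centre of its underside.
- dish: Bystander: lidded glass dish, 94 mm in diameter, 16 mm high, to the left of the nests as the robot sees them. Origin: centre of its underside.

How it is judged:
By the outcome, as a careful person would: the job done as asked, in the order asked, and still so for the second after the job is handed in, with the robot touching nothing.
It also fails if it takes over 61 s, if anything falls off the work surface, if the arm or the gripper's body presses on something with over 40 N, if the wrist force passes 120 N, or if a joint passes its speed limit or range.

## Working session

There is one attempt and no reset: what is moved stays moved. The work goes in short steps, Python scripts to look and compute and a tool call to move; the robot and the scene stay as the last step left them, time stands still between calls to the robot, and variables do not carry over. Pictures are saved under pics/ and viewed, at most 10 in all, crops included, and the job is handed in when it is done.

Besides the shell and the picture viewer there is one more tool, called as name(argument=value, ...) on one line, values as JSON. apply_moves: Moves the arm, as the interface text tells. Its arguments: {"type":"object","properties":{"commands":{"type":"array"},"squeeze":{"type":"number"}},"required":["commands"]}

```bash
mkdir -p pics; ls
python3 - <<'E'
from plant import manip
import cv2,numpy as np
s=manip.state();print({k:np.round(v,3).tolist() for k,v in s.items()}); print(manip.hold_point_z)
for n in("scene","side"):
    p=manip.camera_params(n);print(n,{k:np.round(v,3).tolist() for k,v in p.items()})
    cv2.imwrite(f"pics/{n}1.png",manip.snapshot(n)[:,:,::-1])
print(manip.camera_params("wrist"))
E
```

```text
pics
{'clock': 0.0, 'q': [-1.251, 0.333, -0.065, 1.461, 0.022, 1.35, -0.088], 'joint_velocities': [0.0, -0.002, -0.0, 0.001, 0.001, -0.001, -0.001], 'effort': [-0.001, -62.544, 0.049, -39.161, 0.016, 0.01, 0.0], 'eef_pos': [209.906, 588.245, 201.335], 'tcp_rot': [-0.0, 0.171, 0.985, -0.001], 'contact_force': [0.358, -0.366, 0.01], 'moment': [0.027, -0.013, 0.013], 'grasp_force': 0.0, 'opening': 85.211}
18.700000000000003
scene {'fx': 493.738, 'fy': 493.738, 'cx': 322.291, 'cy': 202.788, 'R': [[0.816, 0.578, -0.005], [0.415, -0.591, -0.692], [-0.403, 0.563, -0.722]], 't': [-498.349, -166.991, 1468.912]}
side {'fx': 428.617, 'fy': 428.617, 'cx': 324.102, 'cy': 201.829, 'R': [[0.842, -0.539, 0.011], [-0.377, -0.604, -0.702], [0.385, 0.587, -0.712]], 't': [-457.434, 274.917, 838.288]}
{'fx': 358.4976052348246, 'fy': 358.4976052348246, 'cx': 322.7058995730959, 'cy': 200.6524620149141, 'hand_eye': array([[-2.83534123e-04, -9.48900645e-01, -3.15574848e-01,
         7.97511437e+01],
       [ 9.99999959e-01, -2.82207344e-04, -4.99006189e-05,
        -3.13389530e-01],
       [-4.17068102e-05, -3.15574849e-01,  9.48900686e-01,
        -1.72146090e+02],
       [ 0.00000000e+00,  0.00000000e+00,  0.00000000e+00,
         1.00000000e+00]])}
```

View pics/scene1.png

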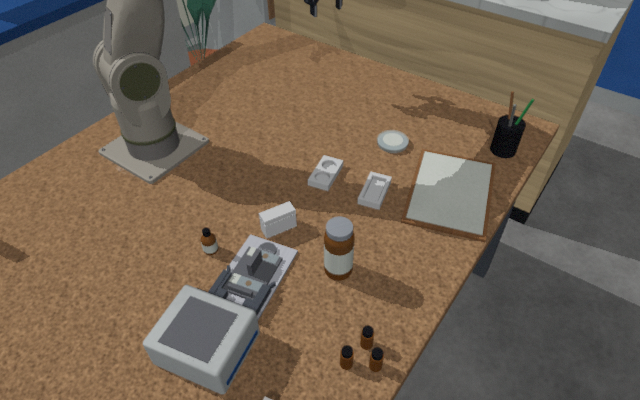

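View pics/side1.png

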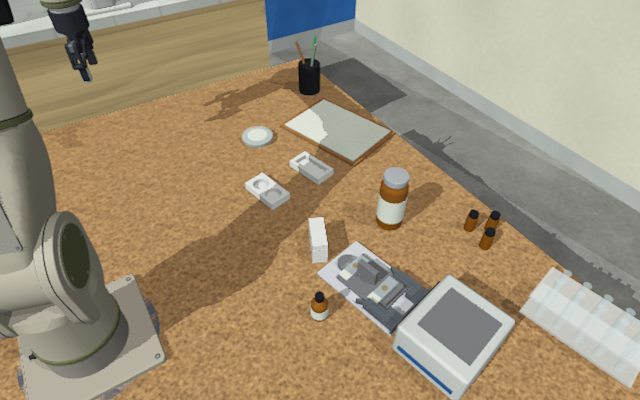

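The scene view shows the vial nest at (326,172), the oblong nest at (375,190), the dish at (393,141), the box at (278,220), the jar at (339,248), and the scanner at (205,335). In the side view the nests are at (268,190) and (311,167), the box at (318,240), and the plate corners at (319,275) and (357,242).

```bash
cat > h.py <<'E'
from plant import manip
import numpy as np, cv2
from scipy.spatial.transform import Rotation as Ro
def cam(n,s=None):
    p=manip.camera_params(n); K=np.array([[p["fx"],0,p["cx"]],[0,p["fy"],p["cy"]],[0,0,1]])
    if n!="wrist": return K,np.array(p["R"]),np.array(p["t"])
    s=s or manip.state(); w,x,y,z=s["tcp_rot"]; T=np.eye(4); T[:3,:3]=Ro.from_quat([x,y,z,w]).as_matrix(); T[:3,3]=s["eef_pos"]
    M=np.linalg.inv(T@np.array(p["hand_eye"])); return K,M[:3,:3],M[:3,3]
def ray(c,uv,z):
    K,R,t=c; o=-R.T@t; d=R.T@np.linalg.inv(K)@np.array([uv[0],uv[1],1.]); return o+d*(z-o[2])/d[2]
def proj(c,X):
    K,R,t=c; q=(K@(R@np.atleast_2d(X).T+t[:,None])).T; return q[:,:2]/q[:,2:]
E
python3 - <<'E'
from h import *
a,b=cam("scene"),cam("side")
for n,u,v,z in [("vialnest",(326,172),(268,190),20),("boxnest",(375,190),(311,167),20),("dish",(393,141),(257,135),10),("plateL",(252,237),(319,275),8),("plateT",(297,252),(357,242),8),("boxtop",(278,212),(318,227),62),("jartop",(340,227),(396,175),155),("vialbot",(209,250),(319,314),0),("housing top ctr",(206,325),(460,325),90),("fin",(262,256),(374,263),56)]:
    print(n,ray(a,u,z).round(),ray(b,v,z).round())
E
```

```text
vialnest [493. 184.  20.] [485. 181.  20.]
boxnest [640. 201.  20.] [627. 200.  20.]
dish [572. 418.  10.] [571. 422.  10.]
plateL [ 472. -103.    8.] [ 460. -109.    8.]
plateT [591. -77.   8.] [586. -77.   8.]
boxtop [506. -38.  62.] [508. -28.  62.]
jartop [700. -59. 155.] [695. -59. 155.]
vialbot [ 409. -190.    0.] [ 411. -186.    0.]
housing top ctr [ 597. -369.   90.] [ 588. -384.   90.]
fin [ 558. -160.   56.] [ 558. -173.   56.]
```

apply_moves(commands=[[[0.02,-0.0365,0],[0,0,0],0.085],[[0.02,-0.0365,0],[0,0,0],0.085],[[0.02,-0.0365,0],[0,0,0],0.085],[[0.02,-0.0365,0],[0,0,0],0.085],[[0.02,-0.0365,0],[0,0,0],0.085]])

```text
clock: 0.52
eef_pos: [310.6, 404.1, 201.8]
tcp_rot: [-0.0, 0.171, 0.985, -0.0]
contact_force: [1.9, 0.1, 0.2]
opening: 85.1
grasp_force: 0.0
```

apply_moves(commands=[[[0.02,-0.0365,0],[0,0,0],0.085],[[0.02,-0.0365,0],[0,0,0],0.085],[[0.02,-0.0365,0],[0,0,0],0.085],[[0.02,-0.0365,0],[0,0,0],0.085],[[0.02,-0.0365,0],[0,0,0],0.085]])

```text
clock: 0.93
eef_pos: [410.4, 221.6, 202.0]
tcp_rot: [-0.0, 0.171, 0.985, 0.0]
contact_force: [1.2, 0.8, 0.7]
opening: 85.5
grasp_force: 0.0
```

apply_moves(commands=[[[0.02,-0.0365,0.01],[0,0,0],0.085],[[0.02,-0.0365,0.01],[0,0,0],0.085],[[0.02,-0.0365,0.01],[0,0,0],0.085],[[0.02,-0.0365,0.01],[0,0,0],0.085],[[0.02,-0.0365,0.01],[0,0,0],0.085]])

```text
clock: 1.35
eef_pos: [507.8, 44.0, 251.3]
tcp_rot: [0.0, 0.171, 0.985, 0.0]
contact_force: [1.3, 0.6, -0.7]
opening: 84.9
grasp_force: 0.0
```

apply_moves(commands=[[[0,0,0],[0,0,0],0.085],[[0,0,0],[0,0,0],0.085],[[0,0,0],[0,0,0],0.085]])

```text
clock: 1.6
eef_pos: [507.0, 46.5, 250.3]
tcp_rot: [-0.0, 0.171, 0.985, -0.0]
contact_force: [0.1, 0.8, -0.3]
opening: 85.2
grasp_force: 0.0
```

Run:
```python
from h import *
s=manip.state();im=manip.snapshot("wrist");np.savez("w1.npz",im=im,p=s["eef_pos"],r=s["tcp_rot"])
cv2.imwrite("pics/w1.png",cv2.resize(im[:,:,::-1],(800,500),interpolation=cv2.INTER_CUBIC))
print(s["clock"],np.round(s["eef_pos"],1),np.round(s["tcp_rot"],4),np.round(s["q"],3))
```

```text
1.6 [507.   46.5 250.3] [-5.000e-04  1.705e-01  9.854e-01 -0.000e+00] [-0.617  0.039  0.453  1.708 -0.018  1.399  1.067]
```

View pics/w1.png

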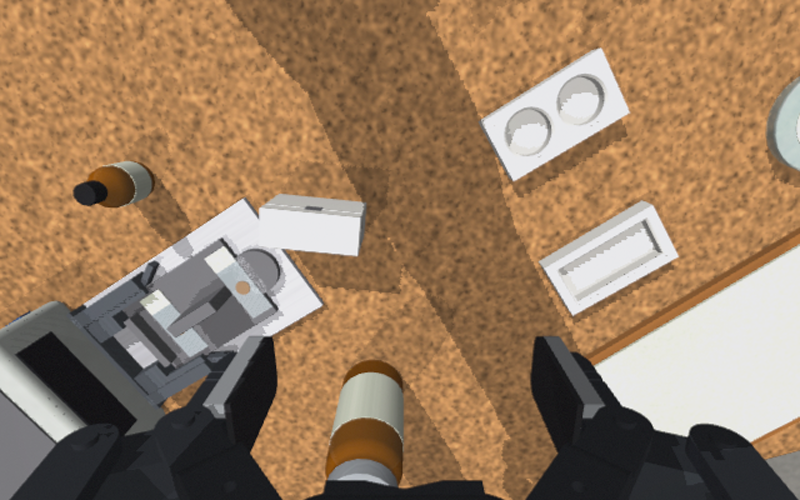

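The wrist view, enlarged 1.25x, shows four things:
- **Oblong nest:** top corners at (541,264), (651,202), (678,257) and (577,314).
- **Box:** top-face corners at (262,208), (363,214), (357,255) and (257,248).
- **Base plate:** front corners at (245,199) and (323,306).
- **Carrier:** nose near (262,268), fin running from about (170,330) to (228,288).

Run:
```python
from h import *
d=np.load("w1.npz"); c=cam("wrist",dict(eef_pos=d["p"],tcp_rot=d["r"])); g=cv2.cvtColor(d["im"],cv2.COLOR_RGB2GRAY)
def go(n,pts,z):
    p0=np.array(pts,np.float32)/1.25
    p=cv2.cornerSubPix(g,p0.copy().reshape(-1,1,2),(3,3),(-1,-1),(3,50,.01)).reshape(-1,2)
    for q in(p0,p):
        X=np.array([ray(c,u,z)[:2] for u in q]); e=np.roll(X,-1,0)-X
        print(n,X.round(1).tolist(),"c",X.mean(0).round(1),"L",np.hypot(*e.T).round(1),"ang",np.degrees(np.arctan2(e[:,1],e[:,0])).round(1))
go("nest",[(541,264),(651,202),(678,257),(577,314)],20)
go("box",[(262,208),(363,214),(357,255),(257,248)],62)
go("plate",[(245,199),(323,306)],8)
# predicted dock outline check
im=d["im"][:,:,::-1].copy()
crop=cv2.resize(im[130:360,20:290],None,fx=2.9,fy=2.6,interpolation=cv2.INTER_CUBIC)
cv2.imwrite("pics/crop1.png",cv2.resize(im[140:350,20:290],(771,600),interpolation=cv2.INTER_CUBIC))
```

```text
nest [[614.4, 147.4], [589.5, 256.8], [651.3, 271.8], [677.8, 168.1]] c [633.2 211. ] L [112.2  63.6 107.   66.8] ang [ 102.8   13.6  -75.6 -161.9]
nest [[614.4, 147.4], [592.3, 257.7], [650.8, 272.3], [677.8, 168.1]] c [633.8 211.4] L [112.5  60.2 107.6  66.8] ang [ 101.3   14.   -75.4 -161.9]
box [[470.6, -64.2], [503.2, 12.1], [534.8, -5.7], [500.5, -83.1]] c [502.3 -35.2] L [83.  36.3 84.6 35.4] ang [  66.9  -29.4 -113.9  147.8]
box [[470.6, -64.2], [504.8, 8.7], [535.2, -5.9], [500.5, -83.1]] c [502.8 -36.1] L [80.5 33.7 84.6 35.4] ang [  64.8  -25.6 -114.2  147.8]
plate [[463.1, -96.1], [589.5, -70.1]] c [526.3 -83.1] L [129.1 129.1] ang [  11.6 -168.4]
plate [[461.5, -97.7], [587.5, -70.0]] c [524.5 -83.9] L [129.1 129.1] ang [  12.4 -167.6]
```

View pics/crop1.png

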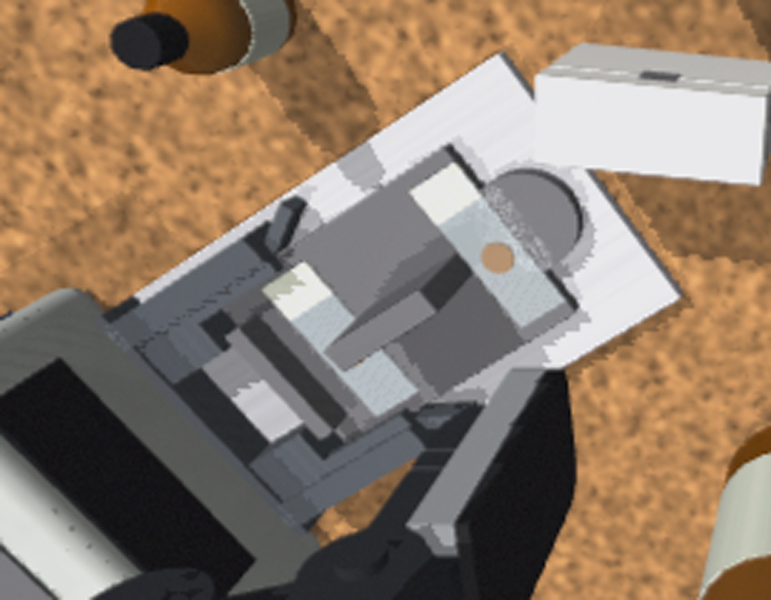

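The crop shows the carrier sitting tail-in, its fin running from about (350,345) to (455,270). The plate's front edge runs from (500,55) to (680,295).

apply_moves(commands=[[[-0.0003,-0.0059,-0.0086],[0,0,-0.1175],0.07],[[-0.0003,-0.0059,-0.0086],[0,0,-0.1175],0.07],[[-0.0003,-0.0059,-0.0086],[0,0,-0.1175],0.07],[[-0.0003,-0.0059,-0.0086],[0,0,-0.1175],0.07],[[-0.0003,-0.0059,-0.0086],[0,0,-0.1175],0.07]])

```text
clock: 2.07
eef_pos: [505.2, 18.0, 207.0]
tcp_rot: [-0.0, 0.45, 0.893, -0.0]
contact_force: [-0.2, 0.8, -0.1]
opening: 70.0
grasp_force: 0.0
```

apply_moves(commands=[[[-0.0003,-0.0059,-0.0086],[0,0,-0.1175],0.07],[[-0.0003,-0.0059,-0.0086],[0,0,-0.1175],0.07],[[-0.0003,-0.0059,-0.0086],[0,0,-0.1175],0.07],[[-0.0003,-0.0059,-0.0086],[0,0,-0.1175],0.07],[[-0.0003,-0.0059,-0.0086],[0,0,-0.1175],0.07]])

```text
clock: 2.48
eef_pos: [503.8, -11.5, 164.0]
tcp_rot: [-0.0, 0.689, 0.725, -0.0]
contact_force: [-0.1, 0.8, 0.8]
opening: 70.0
grasp_force: 0.0
```

apply_moves(commands=[[[-0.0003,-0.0059,-0.0086],[0,0,-0.1175],0.07],[[-0.0003,-0.0059,-0.0086],[0,0,-0.1175],0.07],[[-0.0003,-0.0059,-0.0086],[0,0,-0.1175],0.07],[[-0.0003,-0.0059,-0.0086],[0,0,-0.1175],0.07],[[0,0,0],[0,0,0],0.07]])

```text
clock: 2.9
eef_pos: [501.7, -36.1, 128.7]
tcp_rot: [-0.001, 0.839, 0.544, -0.001]
contact_force: [0.4, -0.5, -0.5]
opening: 70.2
grasp_force: 0.0
```

apply_moves(commands=[[[0,0,0],[0,0,0],0.07],[[0,0,0],[0,0,0],0.07]])

```text
clock: 3.07
eef_pos: [503.3, -35.3, 130.7]
tcp_rot: [-0.0, 0.837, 0.548, 0.0]
contact_force: [0.9, 0.6, 0.2]
opening: 70.0
grasp_force: 0.0
```

Run:
```python
from h import *
s=manip.state();im=manip.snapshot("wrist");np.savez("w2.npz",im=im,p=s["eef_pos"],r=s["tcp_rot"])
c=cam("wrist",s)
r=np.radians(66);ex=np.array([np.cos(r),np.sin(r)]);ey=np.array([-ex[1],ex[0]])
o=im[:,:,::-1].copy()
P=[np.r_[np.array([502.5,-35.5])+a*42*ex+b*17*ey,62] for a,b in((1,1),(1,-1),(-1,-1),(-1,1))]
cv2.polylines(o,[proj(c,P).round().astype(int)],True,(0,0,255),1)
cv2.imwrite("pics/w2.png",cv2.resize(o,(800,500),interpolation=cv2.INTER_CUBIC))
print(s["clock"],np.round(s["eef_pos"],1),np.round(s["tcp_rot"],4),np.round(s["q"],3))
```

```text
3.0667 [503.3 -35.3 130.7] [-1.000e-04  8.366e-01  5.477e-01  2.000e-04] [-0.567  0.122  0.591  1.895 -0.075  1.146 -0.36 ]
```

View pics/w2.png

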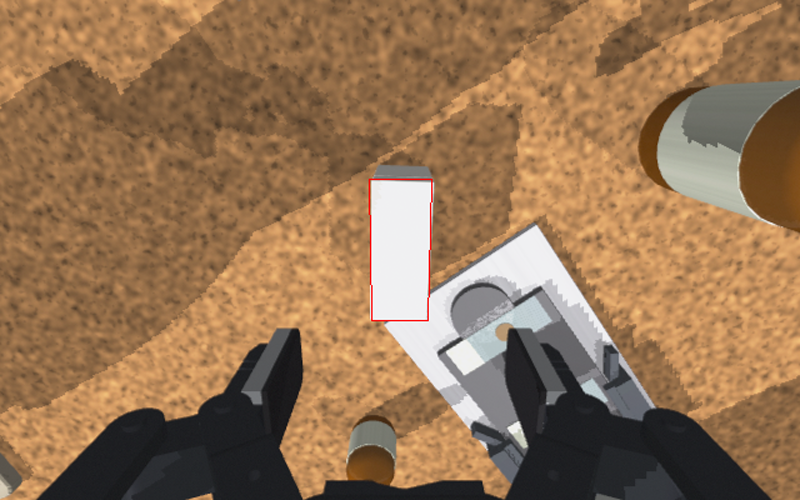

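The red predicted outline sits on the box's top (370,179 to 432,320) within about 1 mm. I'll descend, grasp and lift a little.

apply_moves(commands=[[[0,0,-0.03],[0,0,0],0.07],[[0,0,-0.03],[0,0,0],0.07],[[0,0,-0.025],[0,0,0],0.07],[[0,0,-0.017],[0,0,0],0.07],[[0,0,0],[0,0,0],0.07]], squeeze=40)

```text
clock: 3.53
eef_pos: [501.1, -35.9, 25.7]
tcp_rot: [-0.001, 0.837, 0.547, -0.002]
contact_force: [0.4, -0.3, -0.1]
opening: 70.0
grasp_force: 0.0
```

apply_moves(commands=[[[0,0,0],[0,0,0],0.02],[[0,0,0],[0,0,0],0.02],[[0,0,0],[0,0,0],0.02],[[0,0,0],[0,0,0],0.02],[[0,0,0],[0,0,0],0.02]])

```text
clock: 3.95
eef_pos: [504.4, -36.3, 30.2]
tcp_rot: [0.0, 0.838, 0.546, 0.001]
contact_force: [-2.2, -0.6, 8.4]
opening: 31.9
grasp_force: 39.0
```

apply_moves(commands=[[[0,0,0],[0,0,0],0.02],[[0,0,0],[0,0,0],0.02],[[0,0,0.005],[0,0,0],0.02],[[0,0,0.01],[0,0,0],0.02],[[0,0,0.01],[0,0,0],0.02]])

```text
clock: 4.37
eef_pos: [503.3, -36.6, 54.7]
tcp_rot: [0.0, 0.838, 0.545, 0.0]
contact_force: [0.7, 0.2, -1.7]
opening: 32.0
grasp_force: 39.6
```

apply_moves(commands=[[[0.002,0.005,0.025],[0,0,0],0.02],[[0.016,0.03,0.01],[0,0,0.081],0.02],[[0.016,0.03,0],[0,0,0.081],0.02],[[0.016,0.03,0],[0,0,0.081],0.02],[[0.016,0.03,0],[0,0,0.081],0.02]])

```text
clock: 4.78
eef_pos: [570.3, 90.2, 90.2]
tcp_rot: [0.0, 0.738, 0.675, 0.001]
contact_force: [0.5, -0.6, -1.3]
opening: 31.9
grasp_force: 39.9
```

apply_moves(commands=[[[0.016,0.03,0],[0,0,0.081],0.02],[[0.016,0.03,0],[0,0,0.081],0.02],[[0.016,0.03,0],[0,0,0.081],0.02],[[0.016,0.03,0],[0,0,0.08],0.02],[[0,0,0],[0,0,0],0.02]])

```text
clock: 5.2
eef_pos: [634.1, 216.9, 89.1]
tcp_rot: [-0.001, 0.616, 0.788, 0.002]
contact_force: [-1.5, 1.3, -1.8]
opening: 31.8
grasp_force: 40.0
```

apply_moves(commands=[[[0,0,0],[0,0,0],0.02],[[0,0,0],[0,0,0],0.02]])

```text
clock: 5.37
eef_pos: [633.4, 207.7, 89.2]
tcp_rot: [0.001, 0.622, 0.783, -0.0]
contact_force: [0.9, -0.9, -1.2]
opening: 31.9
grasp_force: 40.0
```

Run:
```python
from h import *
s=manip.state();im=manip.snapshot("wrist");np.savez("w3.npz",im=im,p=s["eef_pos"],r=s["tcp_rot"])
c=cam("wrist",s)
r=np.radians(103.5);ex=np.array([np.cos(r),np.sin(r)]);ey=np.array([-ex[1],ex[0]])
o=im[:,:,::-1].copy()
P=[np.r_[np.array([633,210.5])+a*56*ex+b*30*ey,20] for a,b in((1,1),(1,-1),(-1,-1),(-1,1))]
o2=cv2.resize(o,(800,500),interpolation=cv2.INTER_CUBIC)
print((proj(c,P)*1.25).round())
cv2.imwrite("pics/w3.png",o2)
print(s["clock"],np.round(s["eef_pos"],1),np.round(s["tcp_rot"],4),np.round(s["q"],3))
```

```text
[[344. 145.]
 [458. 144.]
 [452. 334.]
 [353. 334.]]
5.3667 [633.4 207.7  89.2] [ 5.000e-04  6.216e-01  7.833e-01 -1.000e-04] [-0.654  0.515  0.368  1.492 -0.193  1.17  -0.024]
```

View pics/w3.png

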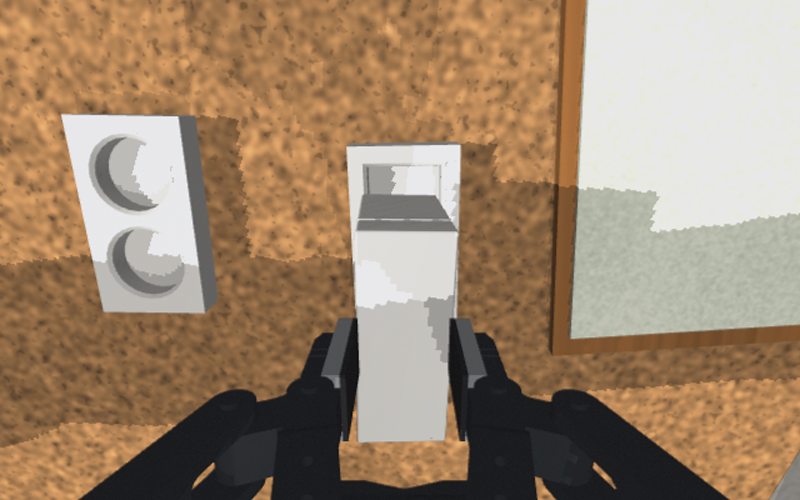

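Run:
```python
from h import *
d=np.load("w3.npz"); c=cam("wrist",dict(eef_pos=d["p"],tcp_rot=d["r"]))
def go(n,pts,z):
    X=np.array([ray(c,np.array(u)/1.25,z)[:2] for u in pts]); e=np.roll(X,-1,0)-X
    print(n,X.round(1).tolist(),"c",X.mean(0).round(1),"L",np.hypot(*e.T).round(1),"ang",np.degrees(np.arctan2(e[:,1],e[:,0])).round(1))
go("box",[(359,231),(458,231),(445,441),(359,441)],122.5)
go("nest end",[(347,146),(461,145)],20)
go("pocket end",[(364,165),(441,165)],20)
s=manip.state();print(s["eef_pos"],s["tcp_rot"])
```

```text
box [[611.1, 244.3], [642.1, 251.5], [659.2, 170.3], [627.4, 162.9]] c [635.  207.2] L [31.8 83.  32.7 83. ] ang [  13.1  -78.1 -166.9  101.3]
nest end [[592.3, 257.6], [650.6, 271.7]] c [621.4 264.7] L [60. 60.] ang [  13.6 -166.4]
pocket end [[603.0, 249.9], [643.0, 259.2]] c [623.  254.6] L [41.1 41.1] ang [  13.1 -166.9]
[633.36977676 207.06707047  89.23139728] [ 4.94699459e-04  6.22033583e-01  7.82990405e-01 -3.80626710e-05]
```

apply_moves(commands=[[[-0.0007,0.0032,-0.01],[0,0,0.01],0.02],[[0,0,-0.015],[0,0,0],0.02],[[0,0,-0.011],[0,0,0],0.02],[[0,0,-0.004],[0,0,0],0.02],[[0,0,-0.004],[0,0,0],0.02]])

```text
clock: 5.83
eef_pos: [634.2, 211.7, 46.7]
tcp_rot: [0.001, 0.618, 0.786, 0.002]
contact_force: [-3.1, -0.5, 24.4]
opening: 32.1
grasp_force: 44.5
```

apply_moves(commands=[[[0,0,-0.003],[0,0,0],0.02],[[0,0,-0.003],[0,0,0],0.02]])

```text
clock: 6.0
eef_pos: [637.5, 212.6, 44.0]
tcp_rot: [0.003, 0.618, 0.786, 0.005]
contact_force: [7.1, 2.1, 33.1]
opening: 32.0
grasp_force: 52.1
```

apply_moves(commands=[[[0,0,0.01],[0,0,0],0.02],[[0,0,0.01],[0,0,0],0.02],[[0,0,0],[0,0,0],0.02],[[0,0,0],[0,0,0],0.02]])

```text
clock: 6.33
eef_pos: [632.4, 211.4, 58.5]
tcp_rot: [0.0, 0.617, 0.787, 0.0]
contact_force: [0.4, 0.2, -1.2]
opening: 31.9
grasp_force: 47.1
```

Run:
```python
from h import *
s=manip.state();im=manip.snapshot("wrist");np.savez("w4.npz",im=im,p=s["eef_pos"],r=s["tcp_rot"])
cv2.imwrite("pics/w4.png",cv2.resize(im[80:390,210:450,::-1],(464,600),interpolation=cv2.INTER_CUBIC))
sc=manip.snapshot("side");sd=sc
c=cam("side")
u=proj(c,[634,210,40])[0].astype(int);print(u)
print(s["clock"],np.round(s["eef_pos"],1),np.round(s["tcp_rot"],4),np.round(s["contact_force"],1))
cv2.imwrite("pics/s4.png",cv2.resize(sd[u[1]-40:u[1]+40,u[0]-50:u[0]+50,::-1],None,fx=7,fy=7,interpolation=cv2.INTER_CUBIC))
```

```text
[311 158]
6.3333 [632.4 211.4  58.5] [0.000e+00 6.175e-01 7.866e-01 1.000e-04] [ 0.4  0.2 -1.2]
```

View pics/w4.png

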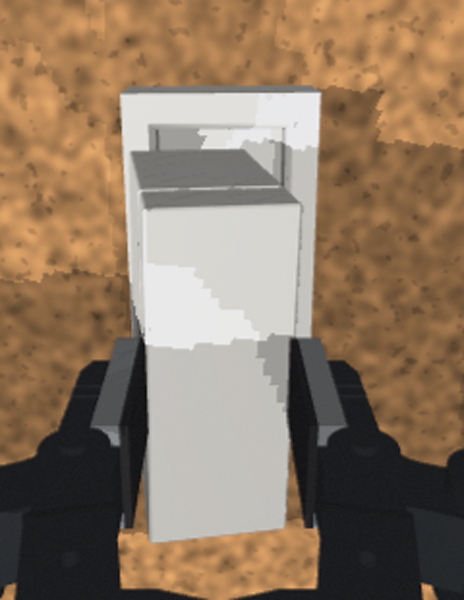

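The crop shows the box rolled in the grip. Its bottom edge spans x 132–247 while the pocket spans 150–285, and its top is centred at 222. That is about 8° of roll, so I'll set it on open table, let it settle upright and regrasp it lower.

apply_moves(commands=[[[0,0,0.025],[0,0,0],0.02],[[-0.007,-0.029,0],[0,0,0],0.02],[[-0.007,-0.029,0],[0,0,0],0.02],[[-0.007,-0.029,0],[0,0,0],0.02],[[-0.007,-0.029,0],[0,0,0],0.02]])

```text
clock: 6.85
eef_pos: [603.5, 94.3, 82.6]
tcp_rot: [-0.0, 0.617, 0.787, -0.001]
contact_force: [0.7, -0.9, -2.3]
opening: 31.8
grasp_force: 47.1
```

apply_moves(commands=[[[0,0,-0.02],[0,0,0],0.02],[[0,0,-0.02],[0,0,0],0.02],[[0,0,-0.008],[0,0,0],0.02],[[0,0,-0.004],[0,0,0],0.02],[[0,0,-0.003],[0,0,0],0.02]], squeeze=20)

```text
clock: 7.27
eef_pos: [603.8, 95.3, 29.3]
tcp_rot: [-0.001, 0.617, 0.787, -0.001]
contact_force: [-16.5, -3.6, 37.6]
opening: 31.8
grasp_force: 54.5
```

apply_moves(commands=[[[0,0,-0.002],[0,0,0],0.02],[[0,0,-0.001],[0,0,0],0.02]])

```text
clock: 7.43
eef_pos: [604.3, 95.4, 29.3]
tcp_rot: [-0.001, 0.617, 0.787, -0.0]
contact_force: [-22.1, -4.4, 47.3]
opening: 31.6
grasp_force: 56.2
```

apply_moves(commands=[[[0,0,0.002],[0,0,0],0.02],[[0,0,0.001],[0,0,0],0.036],[[0,0,0],[0,0,0],0.045],[[0,0,0],[0,0,0],0.06],[[0,0,0],[0,0,0],0.07]])

```text
clock: 7.85
eef_pos: [604.5, 95.8, 28.3]
tcp_rot: [0.0, 0.617, 0.787, -0.0]
contact_force: [-1.5, 0.3, 0.1]
opening: 67.8
grasp_force: 0.0
```

apply_moves(commands=[[[0,0,0.02],[0,0,0],0.07],[[0,0,0.04],[0,0,0],0.07],[[0,0,0.04],[0,0,0],0.07],[[0,0,0],[0,0,0],0.07],[[0,0,0],[0,0,0],0.07]])

```text
clock: 8.27
eef_pos: [606.2, 96.0, 130.9]
tcp_rot: [0.001, 0.617, 0.787, 0.002]
contact_force: [-0.6, -0.0, -0.6]
opening: 69.9
grasp_force: 0.0
```

Run:
```python
from h import *
s=manip.state();im=manip.snapshot("wrist");np.savez("w5.npz",im=im,p=s["eef_pos"],r=s["tcp_rot"])
cv2.imwrite("pics/w5.png",cv2.resize(im[:,:,::-1],(800,500),interpolation=cv2.INTER_CUBIC))
print(s["clock"],np.round(s["eef_pos"],1),np.round(s["tcp_rot"],4),np.round(s["contact_force"],1))
```

```text
8.2667 [606.2  96.  130.9] [0.0014 0.6173 0.7867 0.002 ] [-0.6 -0.  -0.6]
```

View pics/w5.png

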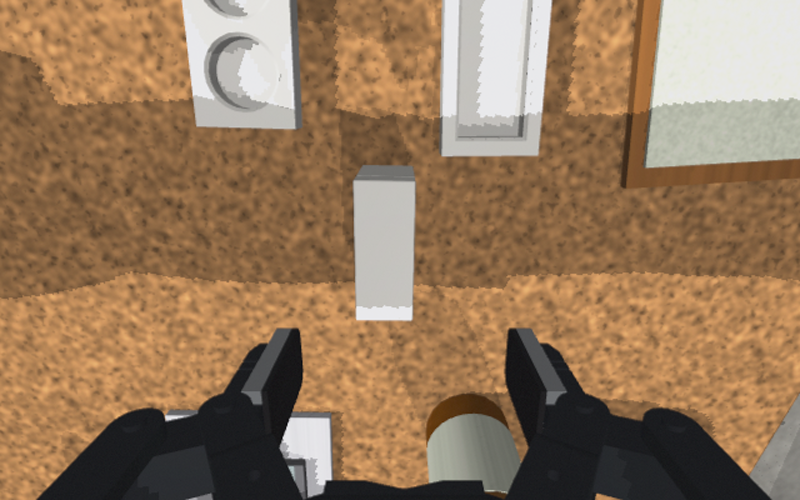

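The box stands upright, with top corners at (354,180), (414,180), (412,320) and (356,320), but it has slid left of the tool centre. The oblong nest's near corners are at (441,156) and (540,156).

```bash
cat >> h.py <<'E'
def quad(c,n,pts,z,sc=1.25):
    X=np.array([ray(c,np.array(u)/sc,z)[:2] for u in pts]); e=np.roll(X,-1,0)-X
    print(n,"c",X.mean(0).round(1),"L",np.hypot(*e.T).round(1),"ang",np.degrees(np.arctan2(e[:,1],e[:,0])).round(1))
E
python3 - <<'E'
from h import *
d=np.load("w5.npz"); c=cam("wrist",dict(eef_pos=d["p"],tcp_rot=d["r"]))
quad(c,"box",[(354,180),(414,180),(412.5,320),(356,320)],62)
quad(c,"nest near",[(441,156),(540,156)],20)
d=np.load("w2.npz"); c=cam("wrist",dict(eef_pos=d["p"],tcp_rot=d["r"]))
quad(c,"box old",[(370,180),(432,180),(428.5,320),(372,320)],62)
E
```

```text
box c [597.2  92. ] L [32.3 83.8 33.7 83.7] ang [  13.7  -76.4 -166.4  102.6]
nest near c [648.9 155.9] L [61.7 61.7] ang [  13.7 -166.3]
box old c [502.  -36.6] L [33.4 83.7 33.7 83.7] ang [ -23.6 -113.9  156.4   65.9]
```

apply_moves(commands=[[[-0.0085,-0.0038,-0.03],[0,0,0],0.06],[[0,0,-0.03],[0,0,0],0.055],[[0,0,-0.03],[0,0,0],0.05],[[0,0,-0.015],[0,0,0],0.045],[[0,0,-0.006],[0,0,0],0.043]], squeeze=30)

```text
clock: 8.73
eef_pos: [592.9, 91.2, 12.8]
tcp_rot: [-0.002, 0.617, 0.787, -0.003]
contact_force: [-0.9, -0.3, -0.3]
opening: 43.0
grasp_force: 0.0
```

apply_moves(commands=[[[0,0,0],[0,0,0],0.04],[[0,0,0],[0,0,0],0.037],[[0,0,0],[0,0,0],0.034],[[0,0,0],[0,0,0],0.031],[[0,0,0],[0,0,0],0.028]])

```text
clock: 9.15
eef_pos: [596.8, 91.9, 18.6]
tcp_rot: [0.001, 0.617, 0.787, 0.001]
contact_force: [-0.4, 0.0, 3.6]
opening: 33.2
grasp_force: 30.6
```

apply_moves(commands=[[[0,0,0],[0,0,0],0.025],[[0,0,0],[0,0,0],0.02],[[0,0,0],[0,0,0],0.02],[[0,0,0.002],[0,0,0],0.02],[[0,0,0],[0,0,0],0.02]])

```text
clock: 9.57
eef_pos: [596.1, 91.9, 19.8]
tcp_rot: [0.0, 0.617, 0.787, 0.0]
contact_force: [0.3, 0.3, -1.0]
opening: 33.5
grasp_force: 30.1
```

apply_moves(commands=[[[0,0,0.025],[0,0,0],0.02],[[0,0,0.025],[0,0,0],0.02],[[0.0096,0.0296,0],[0,0,0],0.02],[[0.0096,0.0296,0],[0,0,0],0.02],[[0.0096,0.0296,0],[0,0,0],0.02]])

```text
clock: 9.98
eef_pos: [625.2, 181.6, 70.0]
tcp_rot: [0.0, 0.618, 0.786, 0.0]
contact_force: [0.8, 0.2, -1.1]
opening: 33.4
grasp_force: 30.5
```

apply_moves(commands=[[[0.0095,0.0295,0],[0,0,0],0.02],[[0,0,-0.01],[0,0,0],0.02],[[0,0,0],[0,0,0],0.02],[[0,0,0],[0,0,0],0.02]])

```text
clock: 10.32
eef_pos: [633.6, 209.4, 58.5]
tcp_rot: [-0.0, 0.617, 0.787, -0.001]
contact_force: [0.2, -1.4, -1.3]
opening: 33.1
grasp_force: 30.5
```

Run:
```python
from h import *
s=manip.state();im=manip.snapshot("wrist");np.savez("w6.npz",im=im,p=s["eef_pos"],r=s["tcp_rot"])
cv2.imwrite("pics/w6.png",cv2.resize(im[80:390,210:450,::-1],(464,600),interpolation=cv2.INTER_CUBIC))
print(s["clock"],np.round(s["eef_pos"],1),np.round(s["tcp_rot"],4),np.round(s["contact_force"],1))
```

```text
10.3167 [633.6 209.4  58.5] [-2.000e-04  6.174e-01  7.867e-01 -1.000e-03] [ 0.2 -1.4 -1.3]
```

View pics/w6.png

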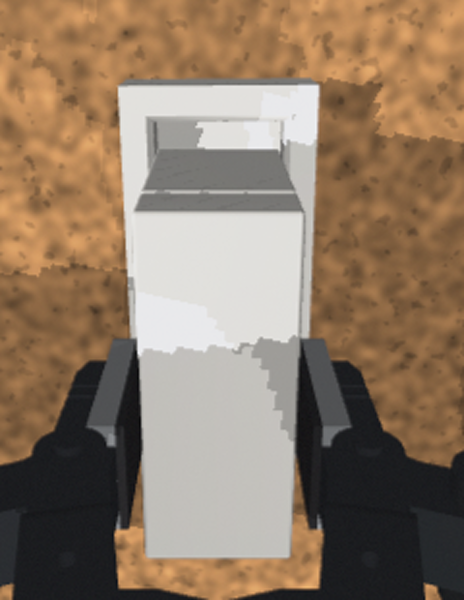

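The box is upright: bottom at x 157–280 and top at 135–302, both centred on about 218. The pocket is centred at 217 and the nest at 219.

Run:
```python
from h import *
d=np.load("w6.npz"); c=cam("wrist",dict(eef_pos=d["p"],tcp_rot=d["r"]))
f=lambda P:[(x/1.935+210,y/1.935+80) for x,y in P]
quad(c,"box",f([(135,211),(302,211),(290,557),(147,557)]),102,1)
quad(c,"nest far",f([(119,85),(319,85)]),20,1)
quad(c,"pocket far",f([(148,118),(284,118)]),20,1)
```

```text
box c [634.6 209.8] L [32.3 83.5 33.1 83.5] ang [  13.8  -76.  -166.2  103.5]
nest far c [621.2 264.8] L [59.7 59.7] ang [  13.7 -166.3]
pocket far c [622.7 255. ] L [41.2 41.2] ang [  13.7 -166.3]
```

apply_moves(commands=[[[0,0.0005,-0.01],[0,0,0],0.02],[[0,0,-0.007],[0,0,0],0.02],[[0,0,-0.004],[0,0,0],0.02],[[0,0,-0.003],[0,0,0],0.02],[[0,0,-0.003],[0,0,0],0.02]])

```text
clock: 10.78
eef_pos: [634.2, 210.3, 31.9]
tcp_rot: [-0.0, 0.618, 0.787, -0.0]
contact_force: [-0.3, -0.2, -2.2]
opening: 33.5
grasp_force: 30.6
```

apply_moves(commands=[[[0,0,-0.003],[0,0,0],0.02],[[0,0,0],[0,0,0],0.02]])

```text
clock: 10.95
eef_pos: [634.0, 210.5, 28.8]
tcp_rot: [-0.0, 0.617, 0.787, -0.0]
contact_force: [0.1, -0.1, -0.7]
opening: 33.2
grasp_force: 30.6
```

apply_moves(commands=[[[0,0,-0.002],[0,0,0],0.02],[[0,0,-0.001],[0,0,0],0.02],[[0,0,-0.001],[0,0,0],0.02],[[0,0,0],[0,0,0],0.02]])

```text
clock: 11.28
eef_pos: [634.3, 210.7, 25.3]
tcp_rot: [0.0, 0.617, 0.787, 0.0]
contact_force: [-0.5, 0.2, -1.0]
opening: 33.4
grasp_force: 30.6
```

apply_moves(commands=[[[0,0,-0.001],[0,0,0],0.02],[[0,0,-0.0007],[0,0,0],0.02],[[0,0,0],[0,0,0],0.02]])

```text
clock: 11.53
eef_pos: [634.5, 210.7, 24.6]
tcp_rot: [0.0, 0.617, 0.787, 0.0]
contact_force: [-3.7, -0.6, 5.4]
opening: 32.9
grasp_force: 31.4
```

apply_moves(commands=[[[0,0,0],[0,0,0],0.036],[[0,0,0],[0,0,0],0.042],[[0,0,0],[0,0,0],0.055],[[0,0,0],[0,0,0],0.06],[[0,0,0],[0,0,0],0.06]])

```text
clock: 11.95
eef_pos: [634.3, 210.6, 23.6]
tcp_rot: [0.0, 0.617, 0.787, 0.0]
contact_force: [-0.9, 0.8, 0.3]
opening: 59.9
grasp_force: 0.0
```

apply_moves(commands=[[[0,0,0.02],[0,0,0],0.06],[[0,0,0.035],[0,0,0],0.06],[[0,0,0.04],[0,0,0],0.06],[[-0.009,-0.038,0.01],[0,0,0],0.06],[[-0.009,-0.038,0],[0,0,0],0.06]])

```text
clock: 12.37
eef_pos: [618.2, 136.7, 132.7]
tcp_rot: [0.002, 0.616, 0.788, 0.003]
contact_force: [1.6, -1.9, -0.2]
opening: 60.1
grasp_force: 0.0
```

apply_moves(commands=[[[-0.009,-0.038,0],[0,0,0],0.06],[[-0.009,-0.038,0],[0,0,0],0.06],[[-0.009,-0.038,0],[0,0,0],0.06],[[-0.009,-0.038,0],[0,0,0],0.06],[[-0.009,-0.038,0],[0,0,0],0.06]])

```text
clock: 12.78
eef_pos: [570.6, -57.1, 128.9]
tcp_rot: [0.0, 0.617, 0.787, 0.0]
contact_force: [1.4, -0.5, -0.5]
opening: 60.2
grasp_force: 0.0
```

apply_moves(commands=[[[-0.009,-0.038,0],[0,0,0],0.06],[[-0.009,-0.038,0],[0,0,0],0.06],[[-0.009,-0.038,0],[0,0,0],0.06],[[0,0,0],[0,0,0],0.06],[[0,0,0],[0,0,0],0.06]])

```text
clock: 13.2
eef_pos: [543.4, -172.3, 129.0]
tcp_rot: [0.0, 0.619, 0.785, -0.0]
contact_force: [0.2, -0.1, 0.4]
opening: 59.8
grasp_force: 0.0
```

Run:
```python
from h import *
s=manip.state();im=manip.snapshot("wrist");np.savez("w7.npz",im=im,p=s["eef_pos"],r=s["tcp_rot"])
cv2.imwrite("pics/w7.png",cv2.resize(im[:,:,::-1],(800,500),interpolation=cv2.INTER_CUBIC))
sd=manip.snapshot("side");cv2.imwrite("pics/s7.png",sd[:,:,::-1])
print(s["clock"],np.round(s["eef_pos"],1),np.round(s["tcp_rot"],4),np.round(s["contact_force"],1),np.round(s["q"],3))
```

```text
13.2 [ 543.4 -172.3  129. ] [ 4.000e-04  6.194e-01  7.851e-01 -1.000e-04] [ 0.2 -0.1  0.4] [-0.239  0.284  0.552  1.732 -0.16   1.17   0.593]
```

View pics/w7.png

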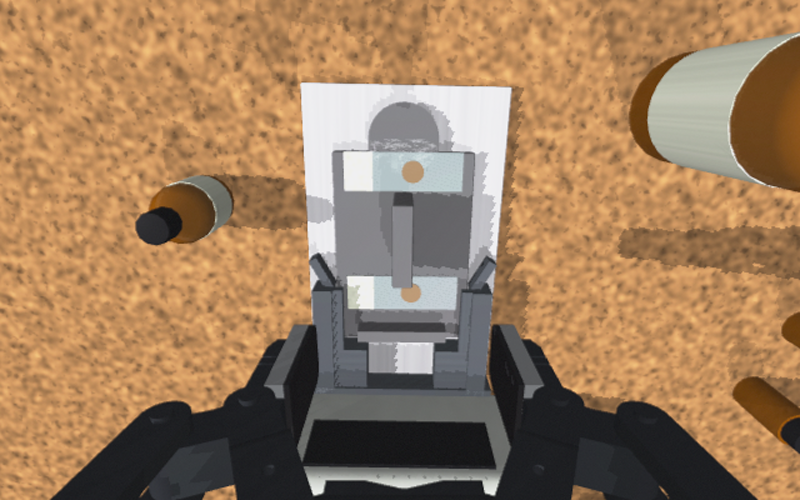

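The view shows the plate's front corners at (302,83) and (511,88), and the carrier shoulders at (333,151) and (475,153). The nose tip is at (404,101), and the fin top runs from (402.5,206) to (402,288). The rails run from about (325,290) to (480,290).

Run:
```python
from h import *
d=np.load("w7.npz"); c=cam("wrist",dict(eef_pos=d["p"],tcp_rot=d["r"]))
quad(c,"plate front",[(302,83),(511,88)],8)
quad(c,"shoulders",[(333,151),(475,153)],16)
quad(c,"nose tip",[(404,101)],16)
quad(c,"fin",[(402.5,206),(402,288)],56)
quad(c,"fin far/near w",[(392,206),(413,206)],56)
quad(c,"rail front tops",[(314,290),(490.5,290)],28)
g=cv2.cvtColor(d["im"],cv2.COLOR_RGB2GRAY)
for pts,z in(([(302,83),(511,88)],8),([(333,151),(475,153)],16),([(392,206),(413,206),(412,288),(392,288)],56)):
    p=cv2.cornerSubPix(g,(np.array(pts,np.float32)/1.25).reshape(-1,1,2),(3,3),(-1,-1),(3,50,.01)).reshape(-1,2)
    print((p*1.25).round(1).tolist()); quad(c,"sub",p,z,1)
```

```text
plate front c [525.6 -84.5] L [128.4 128.4] ang [  12.1 -167.9]
shoulders c [ 533.1 -123.1] L [88.7 88.7] ang [  12.6 -167.4]
nose tip c [526.1 -93.7] L [0.] ang [0.]
fin c [ 543.7 -172.1] L [49.6 49.6] ang [-76.9 103.1]
fin far/near w c [ 538.1 -148. ] L [11.7 11.7] ang [  13.4 -166.6]
rail front tops c [ 552.5 -209.3] L [116.8 116.8] ang [  13.4 -166.6]
[[299.29998779296875, 82.5], [510.70001220703125, 87.0999984741211]]
sub c [524.6 -84.3] L [129.8 129.8] ang [  12.3 -167.7]
[[332.1000061035156, 150.60000610351562], [474.29998779296875, 152.60000610351562]]
sub c [ 532.6 -123. ] L [88.8 88.8] ang [  12.6 -167.4]
[[392.70001220703125, 205.39999389648438], [412.0, 205.89999389648438], [412.0, 288.0], [392.20001220703125, 287.29998779296875]]
sub c [ 543.6 -171.9] L [10.7 49.7 11.7 49.5] ang [  12.   -76.2 -168.7  102.7]
```

apply_moves(commands=[[[0,0,-0.03],[0,0,-0.015],0.05],[[0,0,-0.03],[0,0,0],0.042],[[0,0,-0.025],[0,0,0],0.04],[[0,0,-0.015],[0,0,0],0.04],[[0,0,-0.005],[0,0,0],0.04]], squeeze=40)

```text
clock: 13.72
eef_pos: [543.1, -167.0, 20.9]
tcp_rot: [-0.002, 0.622, 0.783, -0.001]
contact_force: [-0.2, -0.1, -0.2]
opening: 39.8
grasp_force: 0.0
```

apply_moves(commands=[[[0,0,0],[0,0,0],0.036],[[0,0,0],[0,0,0],0.032],[[0,0,0],[0,0,0],0.028]])

```text
clock: 13.97
eef_pos: [545.5, -169.1, 25.0]
tcp_rot: [0.001, 0.623, 0.782, 0.001]
contact_force: [-1.0, -0.8, 1.2]
opening: 28.2
grasp_force: 0.0
```

apply_moves(commands=[[[0,0,0],[0,0,0],0.028],[[0,0,0],[0,0,0],0.028]])

```text
clock: 14.13
eef_pos: [545.0, -169.4, 24.7]
tcp_rot: [0.001, 0.623, 0.782, 0.001]
contact_force: [0.8, 1.0, -1.3]
opening: 28.0
grasp_force: 0.0
```

Run:
```python
from h import *
s=manip.state();print(np.round(s["eef_pos"],1),np.round(s["tcp_rot"],4),np.round(s["contact_force"],1))
im=manip.snapshot("wrist");np.savez("w8.npz",im=im,p=s["eef_pos"],r=s["tcp_rot"])
s=manip.state();print(np.round(s["eef_pos"],1))
```

```text
[ 545.  -169.4   24.7] [7.000e-04 6.232e-01 7.821e-01 5.000e-04] [ 0.8  1.  -1.3]
[ 544.9 -169.4   24.5]
```

apply_moves(commands=[[[-0.0012,-0.0026,-0.002],[0,0,-0.004],0.026],[[0,0,0],[0,0,0],0.022],[[0,0,0],[0,0,0],0.018],[[0,0,0],[0,0,0],0.015],[[0,0,0],[0,0,0],0.012]])

```text
clock: 14.6
eef_pos: [542.9, -172.0, 21.7]
tcp_rot: [-0.0, 0.625, 0.781, -0.0]
contact_force: [-2.1, -1.0, 0.0]
opening: 12.1
grasp_force: 0.4
```

apply_moves(commands=[[[0,0,0],[0,0,0],0.008],[[0,0,0],[0,0,0],0.003],[[0,0,0],[0,0,0],0.003],[[0,0,0],[0,0,0],0.003]])

```text
clock: 14.93
eef_pos: [543.0, -172.1, 21.8]
tcp_rot: [-0.0, 0.625, 0.781, -0.0]
contact_force: [-2.7, 0.1, 3.8]
opening: 10.4
grasp_force: 39.9
```

apply_moves(commands=[[[0,0,0.001],[0,0,0],0.003],[[-0.0011,0.0049,0],[0,0,0],0.003],[[-0.0021,0.0098,0],[0,0,0],0.003],[[-0.0021,0.0098,0],[0,0,0],0.003],[[-0.0021,0.0098,0],[0,0,0],0.003]], squeeze=50)

```text
clock: 15.35
eef_pos: [535.3, -136.0, 22.4]
tcp_rot: [-0.0, 0.625, 0.781, 0.0]
contact_force: [0.3, -0.7, -1.3]
opening: 10.3
grasp_force: 49.6
```

apply_moves(commands=[[[-0.0021,0.0098,0],[0,0,0],0.003],[[-0.0021,0.0098,0],[0,0,0],0.003],[[-0.0021,0.0098,0],[0,0,0],0.003],[[-0.0011,0.0049,0],[0,0,0],0.003]])

```text
clock: 15.68
eef_pos: [528.1, -101.3, 22.7]
tcp_rot: [-0.0, 0.624, 0.781, 0.0]
contact_force: [0.7, 0.1, -2.4]
opening: 9.8
grasp_force: 49.6
```

apply_moves(commands=[[[0,0,0],[0,0,0],0.003],[[0,0,0],[0,0,0],0.003]])

```text
clock: 15.85
eef_pos: [528.4, -103.2, 22.8]
tcp_rot: [0.0, 0.625, 0.781, 0.0]
contact_force: [0.3, -1.1, -1.9]
opening: 9.9
grasp_force: 49.6
```

apply_moves(commands=[[[0,0,0.02],[0,0,0],0.003],[[0,0.006,0.02],[0,0,0.06],0.003],[[0.0017,0.0125,0],[0,0,0.12],0.003],[[0.0017,0.0125,0],[0,0,0.12],0.003],[[0.0017,0.0125,0],[0,0,0.12],0.003]])

```text
clock: 16.27
eef_pos: [533.8, -60.4, 63.2]
tcp_rot: [0.0, 0.446, 0.895, 0.0]
contact_force: [-0.3, 0.6, -2.2]
opening: 9.5
grasp_force: 49.6
```

apply_moves(commands=[[[0.0017,0.0125,0],[0,0,0.12],0.003],[[0.0017,0.0125,0],[0,0,0.12],0.003],[[0.0017,0.0125,0],[0,0,0.12],0.003],[[0.0017,0.0125,0],[0,0,0.12],0.003],[[0.0017,0.0125,0],[0,0,0.12],0.003]])

```text
clock: 16.68
eef_pos: [542.1, 2.2, 62.7]
tcp_rot: [0.0, 0.162, 0.987, -0.0]
contact_force: [0.2, -0.1, -2.4]
opening: 9.9
grasp_force: 49.6
```

apply_moves(commands=[[[0.0017,0.0125,0],[0,0,0.12],0.003],[[0.0017,0.0125,0],[0,0,0.12],0.003],[[0.0017,0.0125,0],[0,0,0.12],0.003],[[0.0017,0.0125,0],[0,0,0.12],0.003],[[0.0017,0.0125,0],[0,0,0.071],0.003]])

```text
clock: 17.1
eef_pos: [550.7, 64.7, 62.7]
tcp_rot: [0.0, -0.113, 0.994, -0.0]
contact_force: [1.2, -0.2, -2.7]
opening: 10.0
grasp_force: 49.6
```

apply_moves(commands=[[[0,0,-0.02],[0,0,0],0.003],[[0,0,-0.015],[0,0,0],0.003],[[0,0,-0.006],[0,0,0],0.003],[[0,0,-0.003],[0,0,0],0.003],[[0,0,0],[0,0,0],0.003]])

```text
clock: 17.52
eef_pos: [550.3, 64.4, 18.4]
tcp_rot: [-0.0, -0.11, 0.994, -0.0]
contact_force: [-0.3, -0.2, -1.9]
opening: 9.8
grasp_force: 49.6
```

apply_moves(commands=[[[0,0,-0.002],[0,0,0],0.003],[[0,0,-0.001],[0,0,0],0.003],[[0,0,-0.0008],[0,0,0],0.003],[[0,0,0],[0,0,0],0.003]])

```text
clock: 17.85
eef_pos: [550.6, 65.1, 15.2]
tcp_rot: [0.0, -0.11, 0.994, 0.0]
contact_force: [-0.1, -0.6, -2.0]
opening: 9.8
grasp_force: 49.6
```

apply_moves(commands=[[[0,0,-0.001],[0,0,0],0.003],[[0,0,-0.0007],[0,0,0],0.003],[[0,0,0],[0,0,0],0.003]])

```text
clock: 18.1
eef_pos: [550.7, 65.2, 13.8]
tcp_rot: [0.0, -0.11, 0.994, 0.0]
contact_force: [-1.9, -0.2, 4.3]
opening: 10.0
grasp_force: 50.3
```

apply_moves(commands=[[[0,0,0],[0,0,0],0.014],[[0,0,0],[0,0,0],0.025],[[0,0,0],[0,0,0],0.035],[[0,0,0.004],[0,0,0],0.04],[[0,0,0.025],[0,0,0],0.04]])

```text
clock: 18.52
eef_pos: [547.7, 64.7, 39.2]
tcp_rot: [-0.003, -0.11, 0.994, -0.0]
contact_force: [0.2, 0.3, -0.5]
opening: 39.9
grasp_force: 0.0
```

apply_moves(commands=[[[0,0,0.025],[0,0,0],0.04],[[0,0,0.006],[0,0,-0.12],0.04],[[0,0,0],[0,0,-0.12],0.04],[[0,0,0],[0,0,-0.12],0.04],[[0,0,0],[0,0,-0.12],0.04]])

```text
clock: 18.93
eef_pos: [550.6, 65.2, 73.8]
tcp_rot: [0.0, 0.132, 0.991, 0.0]
contact_force: [0.3, 0.7, 0.0]
opening: 40.0
grasp_force: 0.0
```

apply_moves(commands=[[[0,0,0],[0,0,-0.12],0.04],[[0,0,0],[0,0,-0.12],0.04],[[0,0,0],[0,0,-0.12],0.04],[[0,0,0],[0,0,-0.12],0.04],[[0,0,0],[0,0,-0.12],0.04]])

```text
clock: 19.35
eef_pos: [550.5, 65.2, 73.5]
tcp_rot: [0.0, 0.419, 0.908, 0.0]
contact_force: [0.8, 0.4, 0.2]
opening: 40.2
grasp_force: 0.0
```

apply_moves(commands=[[[0,0,0],[0,0,-0.12],0.04],[[0,0,0],[0,0,-0.12],0.04],[[0,0,0],[0,0,-0.12],0.04],[[0,0,0],[0,0,-0.12],0.04],[[0,0,0],[0,0,-0.12],0.04]])

```text
clock: 19.77
eef_pos: [550.5, 65.2, 73.5]
tcp_rot: [0.0, 0.669, 0.744, 0.0]
contact_force: [1.1, -0.6, -0.5]
opening: 40.2
grasp_force: 0.0
```

apply_moves(commands=[[[0,0,0],[0,0,-0.12],0.04],[[0,0,0],[0,0,-0.12],0.04],[[0,0,0],[0,0,-0.12],0.04],[[0,0,0],[0,0,-0.12],0.04],[[0,0,0],[0,0,-0.12],0.04]])

```text
clock: 20.18
eef_pos: [550.5, 65.2, 73.5]
tcp_rot: [0.0, 0.858, 0.513, 0.0]
contact_force: [0.7, -0.2, -0.4]
opening: 39.7
grasp_force: 0.0
```

apply_moves(commands=[[[0,0,0],[0,0,-0.12],0.04],[[0,0,0],[0,0,-0.12],0.04],[[0,0,0],[0,0,-0.12],0.04],[[0,0,0],[0,0,-0.12],0.04],[[0,0,0],[0,0,-0.12],0.04]])

```text
clock: 20.6
eef_pos: [550.5, 65.2, 73.5]
tcp_rot: [-0.0, 0.972, 0.236, 0.0]
contact_force: [0.4, 0.5, -0.2]
opening: 40.0
grasp_force: 0.0
```

apply_moves(commands=[[[0,0,0],[0,0,-0.12],0.04],[[0,0,0],[0,0,-0.12],0.04],[[0,0,0],[0,0,-0.0216],0.04],[[0,0,0],[0,0,0],0.04],[[0,0,0],[0,0,0],0.04]])

```text
clock: 21.02
eef_pos: [550.4, 65.2, 73.3]
tcp_rot: [0.0, 0.994, 0.112, 0.0]
contact_force: [-0.2, -0.7, -0.2]
opening: 40.0
grasp_force: 0.0
```

apply_moves(commands=[[[0,0,0],[0,0,0],0.04],[[0,0,0],[0,0,0],0.04]])

```text
clock: 21.18
eef_pos: [550.4, 65.1, 73.3]
tcp_rot: [-0.0, 0.994, 0.111, 0.0]
contact_force: [0.1, 0.0, 0.1]
opening: 39.8
grasp_force: 0.0
```

Run:
```python
from h import *
s=manip.state();im=manip.snapshot("wrist");np.savez("w9.npz",im=im,p=s["eef_pos"],r=s["tcp_rot"])
print(s["clock"],np.round(s["eef_pos"],1),np.round(s["tcp_rot"],4),np.round(s["contact_force"],1),np.round(s["q"],3))
```

```text
21.1833 [550.4  65.1  73.3] [-0.      0.9938  0.1113  0.    ] [0.1 0.  0.1] [-0.78   0.338  0.689  1.833 -0.244  1.057 -1.346]
```

apply_moves(commands=[[[0,0,-0.025],[0,0,0],0.04],[[0,0,-0.02],[0,0,0],0.04],[[0,0,-0.01],[0,0,0],0.04],[[0,0,-0.0035],[0,0,0],0.035],[[0,0,0],[0,0,0],0.03]])

```text
clock: 21.65
eef_pos: [550.1, 64.8, 14.3]
tcp_rot: [0.0, 0.994, 0.11, -0.001]
contact_force: [0.1, 0.0, -0.3]
opening: 29.7
grasp_force: 0.0
```

apply_moves(commands=[[[0,0,0],[0,0,0],0.025],[[0,0,0],[0,0,0],0.02],[[0,0,0],[0,0,0],0.015],[[0,0,0],[0,0,0],0.012],[[0,0,0],[0,0,0],0.008]], squeeze=50)

```text
clock: 22.07
eef_pos: [550.9, 65.3, 15.6]
tcp_rot: [-0.0, 0.994, 0.11, 0.001]
contact_force: [-1.8, 0.4, 6.3]
opening: 9.7
grasp_force: 48.8
```

apply_moves(commands=[[[0,0,0],[0,0,0],0.003],[[0,0,0],[0,0,0],0.003],[[0,0,0],[0,0,0],0.003]])

```text
clock: 22.32
eef_pos: [550.9, 65.3, 15.5]
tcp_rot: [-0.0, 0.994, 0.11, 0.0]
contact_force: [-1.2, 0.7, 6.4]
opening: 9.5
grasp_force: 48.9
```

apply_moves(commands=[[[0,0,0.005],[0,0,0],0.003],[[0,0,0.02],[0,0,0],0.003],[[-0.0017,-0.013,0.02],[0,0,0.12],0.003],[[-0.0017,-0.013,0],[0,0,0.12],0.003],[[-0.0017,-0.013,0],[0,0,0.12],0.003]])

```text
clock: 22.73
eef_pos: [546.0, 25.9, 61.2]
tcp_rot: [0.0, 0.957, 0.29, 0.001]
contact_force: [-0.4, -0.1, -2.0]
opening: 9.6
grasp_force: 49.0
```

apply_moves(commands=[[[-0.0017,-0.013,0],[0,0,0.12],0.003],[[-0.0017,-0.013,0],[0,0,0.12],0.003],[[-0.0017,-0.013,0],[0,0,0.12],0.003],[[-0.0017,-0.013,0],[0,0,0.12],0.003],[[-0.0017,-0.013,0],[0,0,0.12],0.003]])

```text
clock: 23.15
eef_pos: [536.5, -39.6, 60.0]
tcp_rot: [0.0, 0.829, 0.559, -0.0]
contact_force: [-0.2, 0.3, -3.2]
opening: 9.4
grasp_force: 49.0
```

apply_moves(commands=[[[-0.0017,-0.013,0],[0,0,0.12],0.003],[[-0.0017,-0.013,0],[0,0,0.12],0.003],[[-0.0017,-0.013,0],[0,0,0.12],0.003],[[-0.0017,-0.013,0],[0,0,0.12],0.003],[[-0.0017,-0.013,0],[0,0,0.123],0.003]])

```text
clock: 23.57
eef_pos: [528.0, -104.6, 59.9]
tcp_rot: [-0.0, 0.626, 0.78, -0.0]
contact_force: [0.5, 0.1, -1.4]
opening: 9.3
grasp_force: 49.0
```

apply_moves(commands=[[[0,0,0],[0,0,0],0.003],[[0,0,0],[0,0,0],0.003],[[0,0,0],[0,0,0],0.003]])

```text
clock: 23.82
eef_pos: [528.4, -103.1, 59.8]
tcp_rot: [-0.0, 0.629, 0.777, 0.0]
contact_force: [-0.1, 0.6, -1.9]
opening: 9.4
grasp_force: 49.0
```

Run:
```python
from h import *
s=manip.state();im=manip.snapshot("wrist");np.savez("w10.npz",im=im,p=s["eef_pos"],r=s["tcp_rot"])
print(s["clock"],np.round(s["eef_pos"],1),np.round(s["tcp_rot"],4),np.round(s["contact_force"],1),np.round(s["q"],3))
print(2*np.degrees(np.arctan2(s["tcp_rot"][2],s["tcp_rot"][1])))
```

```text
23.8167 [ 528.4 -103.1   59.8] [-1.000e-04  6.290e-01  7.774e-01  2.000e-04] [-0.1  0.6 -1.9] [-0.32   0.289  0.494  1.878 -0.161  1.013  0.452]
102.04327549523241
```

apply_moves(commands=[[[0,0,-0.015],[0,0,0],0.003],[[0,0,-0.013],[0,0,0],0.003],[[0,0,-0.005],[0,0,0],0.003],[[0,0,-0.002],[0,0,0],0.003],[[0,0,0],[0,0,0],0.003]])

```text
clock: 24.28
eef_pos: [528.2, -103.4, 24.5]
tcp_rot: [-0.0, 0.628, 0.778, -0.0]
contact_force: [-0.0, 0.9, -1.8]
opening: 9.6
grasp_force: 49.0
```

apply_moves(commands=[[[0,0,0],[0,0,0],0.003],[[0.0017,-0.0078,0],[0,0,0],0.003],[[0.0017,-0.0078,0],[0,0,0],0.003],[[0.0017,-0.0078,0],[0,0,0],0.003],[[0,0,0],[0,0,0],0.003]])

```text
clock: 24.7
eef_pos: [533.8, -130.1, 25.2]
tcp_rot: [0.001, 0.629, 0.778, -0.0]
contact_force: [0.1, 0.1, -1.7]
opening: 9.5
grasp_force: 49.0
```

apply_moves(commands=[[[0.0017,-0.0078,-0.0005],[0,0,0],0.003],[[0.0017,-0.0078,0],[0,0,0],0.003],[[0.0017,-0.0078,0],[0,0,0],0.003],[[0.001,-0.0049,0],[0,0,0],0.003],[[0,0,0],[0,0,0],0.003]])

```text
clock: 25.12
eef_pos: [539.6, -157.4, 24.3]
tcp_rot: [0.0, 0.628, 0.778, -0.0]
contact_force: [-0.4, 0.4, -1.9]
opening: 9.6
grasp_force: 49.0
```

apply_moves(commands=[[[0.001,-0.0049,0],[0,0,0],0.003],[[0.001,-0.0049,0],[0,0,0],0.003],[[0,0,0],[0,0,0],0.003]])

```text
clock: 25.37
eef_pos: [541.6, -166.4, 24.3]
tcp_rot: [0.0, 0.628, 0.778, -0.0]
contact_force: [-0.1, -0.7, -1.6]
opening: 9.4
grasp_force: 49.0
```

apply_moves(commands=[[[0.001,-0.0049,0],[0,0,0],0.003],[[0.001,-0.0049,0],[0,0,0],0.003],[[0.0011,-0.0049,0],[0,0,0],0.003],[[0.0011,-0.0049,0],[0,0,0],0.003],[[0,0,0],[0,0,0],0.003]])

```text
clock: 25.78
eef_pos: [545.8, -186.5, 24.3]
tcp_rot: [0.0, 0.628, 0.778, -0.0]
contact_force: [0.1, 0.5, -2.7]
opening: 9.5
grasp_force: 49.0
```

apply_moves(commands=[[[0.0011,-0.0049,0],[0,0,0],0.003],[[0.0011,-0.0049,0],[0,0,0],0.003],[[0.0011,-0.0049,0],[0,0,0],0.003],[[0,0,0],[0,0,0],0.003]])

```text
clock: 26.12
eef_pos: [549.0, -201.2, 24.3]
tcp_rot: [0.0, 0.628, 0.778, -0.0]
contact_force: [0.1, -0.6, -2.4]
opening: 9.4
grasp_force: 49.0
```

About 5–6 mm remain. I'll lower the carrier onto the plate and press gently until it reaches the stop.

apply_moves(commands=[[[0.0006,-0.0029,0],[0,0,0],0.003],[[0.0004,-0.002,0],[0,0,0],0.003],[[0.0002,-0.001,0],[0,0,0],0.003],[[0,0,0],[0,0,0],0.003]])

```text
clock: 26.45
eef_pos: [550.0, -204.3, 24.1]
tcp_rot: [-0.001, 0.627, 0.779, 0.0]
contact_force: [-2.5, 4.7, 1.0]
opening: 9.5
grasp_force: 49.3
```

apply_moves(commands=[[[0.0002,-0.001,0],[0,0,0],0.003],[[0.0002,-0.001,0],[0,0,0],0.003],[[0,0,0],[0,0,0],0.003]])

```text
clock: 26.7
eef_pos: [550.0, -204.3, 24.0]
tcp_rot: [-0.002, 0.627, 0.779, 0.001]
contact_force: [-5.6, 10.2, 5.5]
opening: 9.5
grasp_force: 50.0
```

apply_moves(commands=[[[-0.0006,0.0029,0],[0,0,0],0.003],[[0,0,-0.001],[0,0,0],0.003],[[0,0,-0.0005],[0,0,0],0.003],[[0,0,0],[0,0,0],0.003]])

```text
clock: 27.03
eef_pos: [550.3, -203.9, 23.5]
tcp_rot: [-0.0, 0.628, 0.779, 0.001]
contact_force: [-3.6, 5.2, 8.5]
opening: 9.4
grasp_force: 50.4
```

apply_moves(commands=[[[0,0,0],[0,0,0],0.003]])

```text
clock: 27.12
eef_pos: [550.4, -204.0, 23.5]
tcp_rot: [-0.0, 0.628, 0.779, 0.001]
contact_force: [-4.3, 4.7, 8.5]
opening: 9.6
grasp_force: 50.4
```

Run:
```python
from h import *
s=manip.state();im=manip.snapshot("wrist");np.savez("w11.npz",im=im,p=s["eef_pos"],r=s["tcp_rot"])
print(s["clock"],np.round(s["eef_pos"],1),np.round(s["tcp_rot"],4),np.round(s["contact_force"],1))
c=cam("wrist",s); g=cv2.cvtColor(im,cv2.COLOR_RGB2GRAY).astype(float)
D=lambda x,y,z:np.array([548.3+x*.2113+y*.9774,-191.9-x*.9774+y*.2113,z])
for y,z in((-50,8),(50,8),(-38,16),(-35,16),(35,16),(38,16),(20,22),(-20,22),(0,56)):
    xs=np.arange(-125,0,.5); p=proj(c,[D(x,y,z) for x in xs]).astype(np.float32)
    v=cv2.remap(g.astype(np.float32),p[:,:1],p[:,1:],cv2.INTER_LINEAR)[:,0]
    dv=v[4:]-v[:-4]; k=[i for i in range(2,len(dv)-2) if abs(dv[i])>18 and abs(dv[i])==abs(dv[max(0,i-4):i+5]).max()]
    print(y,z,[(float(xs[i+2]),int(dv[i])) for i in k])
```

```text
27.1167 [ 550.4 -204.    23.5] [-2.000e-04  6.276e-01  7.786e-01  7.000e-04] [-4.3  4.7  8.5]
-50 8 [(-104.0, 215), (-38.0, -68), (-23.5, 56)]
50 8 [(-104.5, 234), (-65.0, -51), (-3.0, -25)]
-38 16 [(-102.0, 215), (-66.0, -104), (-24.0, 20)]
-35 16 [(-102.0, 214), (-66.0, -101), (-43.0, 70), (-17.5, -62)]
35 16 [(-103.0, 229), (-66.5, -99), (-61.0, -32), (-52.5, 33), (-43.0, 120), (-17.5, -105), (-9.5, -34)]
38 16 [(-103.0, 233), (-102.5, 233), (-66.0, -91), (-62.0, -34), (-53.5, 34), (-42.5, 70), (-18.0, -73), (-9.5, -33)]
20 22 [(-102.0, 236), (-101.5, 236), (-101.0, 236), (-66.0, -110), (-60.5, 28), (-43.5, 113), (-19.5, -106), (-12.0, -31)]
-20 22 [(-101.0, 214), (-66.0, -104), (-60.5, 28), (-43.0, 71), (-19.5, -72)]
0 56 [(-94.0, 232), (-66.5, -103), (-48.0, 71), (-42.5, -44), (-35.5, 35), (-28.5, -73), (-23.5, -54), (-10.0, 51)]
```

apply_moves(commands=[[[0.0004,-0.002,0.0003],[0,0,0],0.003],[[0.0004,-0.002,0],[0,0,0],0.003],[[0.0004,-0.002,0],[0,0,0],0.003],[[0,0,0],[0,0,0],0.003],[[0,0,0],[0,0,0],0.003]])

```text
clock: 27.58
eef_pos: [550.4, -204.0, 23.5]
tcp_rot: [-0.005, 0.626, 0.78, 0.002]
contact_force: [-14.5, 23.9, 21.8]
opening: 9.5
grasp_force: 52.1
```

apply_moves(commands=[[[-0.0008,0.0045,0],[0,0,0],0.003],[[0,0,0.0008],[0,0,0],0.003],[[0,0,0],[0,0,0],0.01],[[0,0,0],[0,0,0],0.02],[[0,0,0],[0,0,0],0.03]])

```text
clock: 28.0
eef_pos: [550.7, -206.8, 24.0]
tcp_rot: [0.001, 0.628, 0.778, -0.0]
contact_force: [1.0, -0.4, 1.2]
opening: 29.6
grasp_force: 0.0
```

apply_moves(commands=[[[0,0,0],[0,0,0],0.036],[[0,0,0.02],[0,0,0],0.036],[[0,0,0.03],[0,0,0],0.036],[[-0.006,0.028,0.03],[0,0,0],0.036],[[-0.005,0.023,0.03],[0,0,0],0.036]])

```text
clock: 28.42
eef_pos: [538.8, -156.1, 134.9]
tcp_rot: [0.0, 0.629, 0.777, -0.001]
contact_force: [0.9, 0.7, 1.0]
opening: 35.9
grasp_force: 0.0
```

apply_moves(commands=[[[0,0,0],[0,0,0],0.036],[[0,0,0],[0,0,0],0.036],[[0,0,0],[0,0,0],0.036]])

```text
clock: 28.67
eef_pos: [539.3, -155.8, 133.7]
tcp_rot: [0.0, 0.628, 0.778, 0.0]
contact_force: [-0.1, 0.4, -0.8]
opening: 35.9
grasp_force: 0.0
```

Run:
```python
from h import *
s=manip.state();im=manip.snapshot("wrist");np.savez("w12.npz",im=im,p=s["eef_pos"],r=s["tcp_rot"])
print(s["clock"],np.round(s["eef_pos"],1),np.round(s["tcp_rot"],4),np.round(s["contact_force"],1))
c=cam("wrist",s); g=cv2.cvtColor(im,cv2.COLOR_RGB2GRAY).astype(np.float32)
D=lambda x,y,z:np.array([548.3+x*.2113+y*.9774,-191.9-x*.9774+y*.2113,z])
print(proj(c,[D(-110,0,8),D(95,0,8),D(-65,0,16)]).round())
def scan(A,lab,rng,fix,ax):
    p=proj(c,A).astype(np.float32); v=cv2.remap(g,p[:,:1],p[:,1:],cv2.INTER_LINEAR)[:,0]
    dv=v[4:]-v[:-4]; k=[i for i in range(2,len(dv)-2) if abs(dv[i])>15 and abs(dv[i])==abs(dv[max(0,i-4):i+5]).max()]
    print(lab,[(float(rng[i+2]),int(dv[i])) for i in k])
xs=np.arange(-130,110,.5)
for y,z in((-55,8),(-30,8),(30,8),(55,8),(-38,16),(-20,16),(20,16),(38,16),(0,16),(10,16),(-10,16),(0,56)): scan([D(x,y,z) for x in xs],("x",y,z),xs,0,0)
ys=np.arange(-70,70,.5)
for x,z in((-60,16),(-30,16),(0,16),(-80,8),(40,26),(70,16),(-10,56),(30,56)): scan([D(x,y,z) for y in ys],("y",x,z),ys,0,0)
```

```text
28.6667 [ 539.3 -155.8  133.7] [3.000e-04 6.279e-01 7.783e-01 0.000e+00] [-0.1  0.4 -0.8]
[[323.  91.]
 [323. 311.]
 [323. 149.]]
('x', -55, 8) [(-110.0, 109), (-39.0, -52), (-22.5, 53), (0.0, -59), (4.0, -67), (13.5, 40), (24.5, -33), (29.5, 47), (79.5, -23)]
('x', -30, 8) [(-128.0, -34), (-125.0, 22), (-122.0, 20), (-114.5, -26), (-110.0, 129), (-73.5, -17), (-65.5, -139), (-60.0, -47), (-57.0, 68), (-40.5, 59), (-15.0, -56), (23.5, -31), (27.0, 27), (29.5, -27), (37.5, -28), (45.0, 68), (70.5, -98), (76.5, 47)]
('x', 30, 8) [(-128.0, -21), (-110.0, 115), (-69.5, -17), (-65.5, -153), (-60.5, -66), (-57.0, 73), (-40.5, 105), (-15.0, -96), (-6.0, -33), (45.0, 127), (70.5, -159), (76.0, 48)]
('x', 55, 8) [(-125.0, 29), (-115.0, -15), (-110.0, 109), (-60.0, -32), (-55.5, -45), (-52.0, 34), (-46.0, -31), (-32.0, -26), (-25.5, -44), (-17.0, -25), (-11.5, -28), (-8.5, -62), (4.5, -56), (8.5, 24), (12.5, 23), (25.5, -41), (29.5, 53), (80.5, -26)]
('x', -38, 16) [(-125.5, 17), (-117.5, -15), (-114.0, -25), (-110.0, 131), (-67.0, -141), (19.5, -34), (30.5, -61), (72.0, 24), (76.0, 25), (102.
[... 2205 characters left out ...]
40, 26) [(-65.5, -82), (-55.5, 54), (-44.0, -51), (-36.0, 145), (-27.0, 18), (-6.0, -34), (8.0, 77), (19.5, 37), (35.5, -175), (44.0, 56), (55.5, -56), (65.0, 67)]
('y', 70, 16) [(-66.0, 54), (-52.0, -51), (-37.0, 28), (-23.0, 86), (-12.0, 30), (-7.5, 30), (2.0, 17), (11.0, 15), (16.5, -29), (20.5, -34), (23.5, -59), (37.5, -32), (52.5, 53), (65.5, -48)]
('y', -10, 56) [(-53.0, -85), (-47.5, -55), (-43.0, 100), (-38.5, -20), (-13.5, -17), (5.5, -25), (39.5, 50), (43.5, -95), (47.5, 35), (54.5, -51), (60.0, 30), (65.0, 39)]
('y', 30, 56) [(-63.0, -112), (-52.0, 59), (-41.0, -54), (-32.0, 146), (-11.0, -38), (-5.5, -21), (6.5, 76), (17.0, 39), (32.0, -200), (41.0, 55), (51.5, -52), (62.5, 81)]
```

Run:
```python
from plant import manip
print(manip.close_job())
```

```text
the job is handed in; nothing more can be done
None
```

I handed the job in at about 29 s. The white box is upright in the oblong pocket, though its first insertion caught the pocket rim and I had to set it on the table and regrasp it. The carrier was then drawn out, turned end for end and slid in nose first. It reached a hard stop, and by camera its nose tip is at the back stop to within about 0.5 mm. I kept clear of the jar, vial and dish. The judge's verdict was not shown.

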